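# Take the stripped gearbox parts off their stack and pile like on like

## Task

Take the stack on the round plate apart, one piece at a time from the top down. Set the hex nut, the square bearing block and the gear wheel each flat and centred on top of its twin already lying on the bench; the round spacer has no twin, so stand it upright in the steel dish. Put everything down gently and let go of it, without shifting the pieces already laid out, the screwdriver or the spray can.

Things in the scene. Friction and masses are not known exactly. Their poses are not given: they have to be found in the camera images.
- spacer_mid (a point): Plain round steel spacer, diameter 28 mm, 24 mm high, upright on top of the stack; small dark bore mark on its top, nothing to hook. This point is its centre, half-way up; z is its upright axis. About 80 g.
- nut_mid (a point): Loose steel hex nut in the stack, second from the top, under the spacer: 38 mm across flats, 44 mm across corners, 20 mm high. This point is its centre, half-way up; z is its axis, up; its own x axis is square to a pair of flats (the other pairs lie at 60 and 120 degrees to it). About 140 g.
- block_mid (a point): Loose square aluminium bearing block in the stack, third from the top, under the nut: 48 x 48 mm, 24 mm high. This point is its centre, half-way up; its x and y axes are square to its sides, z up. About 140 g.
- gear_mid (a point): Loose dark steel gear wheel, the bottom piece of the stack: 68 mm over the teeth, 20 mm high, lying flat on a fixed round plate (diameter 110 mm, 12 mm high). This point is its centre, half-way up; z is its axis, up. Any two opposite sides can be gripped. About 400 g. The stacked pieces are centred on one another to within about 6 mm, each turned a little differently.
- laid_nut_mid (a point): The nut's twin, same size (38 mm across flats, 20 mm high), loose, lying alone flat on the bench. This point is its centre, half-way up, z up. The nut goes on top of it; any turn about the vertical will do.
- laid_block_mid (a point): The bearing block's twin, same size (48 x 48 x 24 mm), loose, lying alone flat on the bench. This point is its centre, half-way up; x and y are square to its sides, z up. The block goes on top of it; any turn about the vertical will do.
- laid_gear_mid (a point): The gear wheel's twin, same size (68 mm diameter, 20 mm high), loose, lying alone flat on the bench. This point is its centre, half-way up, z up. The gear goes on top of it; any turn about the vertical will do.
- dish_floor (a point): Round steel parts dish, fixed to the bench, empty: outer diameter 112 mm at the rim, 20 mm high, wall 3 mm, flat inner floor about 98 mm across, 4 mm above the bench. This point is the centre of that inner floor, z up.
- screwdriver: Bystander: a screwdriver lying on the bench beyond the work, roughly across it. The origin is near its middle, on the underside. Leave it alone.
- spray_can: Bystander: an upright spray can, diameter 60 mm, 130 mm high, at the far right of the work. Origin at the centre of its foot. Leave it alone.

How it is judged:
By the outcome, as a careful person would: the job done as asked, in the order asked, and still so for the second after the job is handed in, with the robot touching nothing.
It also fails if it takes over 120 s, if anything falls off the work surface, if the arm or the gripper's body presses on something with over 40 N, if the wrist force passes 120 N, or if a joint passes its speed limit or range.

## Robot

A 6-joint arm with a two-finger parallel gripper is mounted at the origin on the work surface. World frame = base frame: x ahead of the robot, y to its left, z up, the work surface at z = 0. Lengths are in m, angles in rad, forces in N, time in s.
With the tool pointing down it reaches from about 0.375 to 0.9 m from the base axis. Payload 3.1 kg.
Tool frame: the origin (TCP) lies between the finger pads; the fingertips stand 8 mm ahead of it and the grasp point (between the pads) lies 11 mm behind it; z points along the fingers, y is the line along which they close (so a half turn about z gives the same grasp; the last joint's range is limited). The gripper opens to 87 mm and grips with 3 to 60 N. Pads are 19 mm wide; open, the fingers measure 117 mm over their backs; the gripper's body (75 mm by 190 mm) begins 51 mm behind the grasp point.
Start: joints at [-1.458, 0.527, 1.433, -0, 1.181, -0.178], TCP at [0.18, -0.599, 0.231] pointing down, gripper open.
Joint ranges: [-3.08, 3.08], [-0.75, 2.2], [0.22, 2.44], [-1.43, 4.57], [0, 2.65], [-2.85, 2.85]. Speed limits (rad/s): [2.79, 2.79, 3.14, 3.14, 3.14, 3.14].

## Interface

Orientations are given as a unit quaternion [x, y, z, w].
In Python, from rig import robot, vision, job gives the robot as it stands.
- The arm moves only by the shell command python3 -m handwheel 'ROWS' [OPENING] [FORCE]. ROWS is JSON, a list of rows, each a list of 4 numbers: the shift along the tool's x, y, z as a fraction of full scale, then the turn about the tool's z as a fraction of full scale. A call has 1 to 20 rows; each row is the pose to reach, as a shift and turn from the pose commanded when the call began, along the tool's axes at that moment, turning the shorter way round; what a row does not reach only later rows make up. Full scale, the value 1, is 300 mm for a shift and 2 pi rad for a turn. A row lasts 1/12 s, in which the tool goes at most 41.7 mm and 7.16 degrees, less where a joint would pass 70% of its speed; a pose out of reach is approached as far as the arm can. A call with a number of a shift or a turn outside -1 to 1 is refused whole. A call with a gripper value outside its range is refused whole. OPENING is the opening in per cent of the stroke, from 0 (shut) to 100 (fully open), set as the call begins (- or left out, the last holds). The fingers move at their own pace and stop on an object; FORCE is the grip in N (left out, the last holds). Time passes only in rows, so rows that repeat a pose let the fingers close. It gives the time, the measured TCP pose, the force, the opening and the grip force at its end, in the units of the state.
- robot.get_obs(): the state, without advancing time (a new reading comes with each control period).
- vision.camera(name): name is "side" or "top"; returns a dict with "frame" (384x512x3 uint8, red, green, blue), "K" (3x3 intrinsics, pixels), "cam_to_world" (4x4, takes a point from camera to world coordinates). Camera axes: x right, y down, z forward; pixel columns grow to the right and rows downward; lengths in m; the calibration is good to about 2 mm. A picture is of the moment at which its call begins. There is no depth.
- job.hand_in(): hands the job in; it is judged then, once.
Trained networks look in the newest picture that a camera, given by its name, has taken for a name from the list of things; names that differ only in an ending like _2 or _b are one class to them, and where a whole thing is asked for, a point or a joint stands for the part that bears it (a point fixed in the world has none). Each returns a list of dicts, best first, with "conf" (0 to 1); they miss things now and then, are a little off and sometimes report something else, mostly with a low value. They report only what shows in the picture. A call takes as long as a camera call.
- vision.look_for(camera, label): "point" ([row, column] in pixels, amid what is visible of it).
- vision.outline_of(camera, label): "mask" (384x512 bool, what is visible of it) and "point" ([row, column] in pixels, amid what is visible of it).
The state is a dict: "time": time; "q": joint angles; "joint_velocities": joint speeds; "joint_torque": joint torques, N m; "position": TCP position; "tool_rot": TCP orientation; "ft_force": force on the tool from outside, world axes, zero at the start; "moment": the same for the moment, N m; "grip_width": finger opening in m; "grip_force": force on a finger pad.
Only numpy, scipy, OpenCV 4.12 (cv2) and the standard library are available. Lean on these libraries where they do the work, as an engineer would, in place of code of your own. Each camera call takes 0.05 s, during which the arm holds its last target. There are 200 camera calls.

## Working session

There is one attempt and no reset: what is moved stays moved. The work goes in short steps, Python scripts to look and compute and a shell command to move; the robot and the scene stay as the last step left them, time stands still between calls to the robot, and variables do not carry over. Pictures are saved under pics/ and viewed, at most 14 in all, crops included, and the job is handed in when it is done.

```bash
mkdir -p pics; ls
cat > h.py <<'E'
from rig import robot, vision, job
import numpy as np, cv2
def snap(cam,fn=None):
    c=vision.camera(cam)
    if fn: cv2.imwrite('pics/'+fn,c['frame'][:,:,::-1])
    return c
def world(c,rc,z):
    K=np.array(c['K']);T=np.array(c['cam_to_world'])
    d=T[:3,:3]@np.linalg.solve(K,[rc[1],rc[0],1]);o=T[:3,3]
    return o+d*(z-o[2])/d[2]
def pix(c,p):
    K=np.array(c['K']);T=np.array(c['cam_to_world'])
    q=K@(T[:3,:3].T@(np.array(p)-T[:3,3]));return q[1]/q[2],q[0]/q[2]
E
python3 - <<'E'
from h import *
np.set_printoptions(precision=4,suppress=True)
print(robot.get_obs())
Z=dict(spacer_mid=.1,nut_mid=.076,block_mid=.056,gear_mid=.032,laid_nut_mid=.02,laid_block_mid=.024,laid_gear_mid=.02,dish_floor=.004,screwdriver=.0,spray_can=.1)
for cam in('top','side'):
    c=snap(cam,cam+'0.png'); print(cam,np.array(c['K']),np.array(c['cam_to_world']))
    for n,z in Z.items():
        for r in vision.look_for(cam,n)[:2]: print(n,r['conf'],np.array(r['point']),world(c,r['point'],z))
E
```

```text
pics
{'time': 0.0, 'q': array([-1.4575,  0.5284,  1.4339, -0.    ,  1.1814, -0.1785]), 'joint_velocities': array([-0.0019,  0.0011,  0.0016,  0.0013, -0.0002, -0.0014]), 'joint_torque': array([  0.0004, -44.0044, -17.6591,   0.0631,   0.0582,  -0.0002]), 'position': array([ 0.1797, -0.5979,  0.2296]), 'tool_rot': array([ 0.9894,  0.1454,  0.    , -0.0011]), 'ft_force': array([-0.3624,  0.2559, -0.0512]), 'moment': array([-0.0559,  0.0213, -0.0392]), 'grip_force': 0.0, 'grip_width': 0.08663698289652204}
top [[418.1222   0.     254.574 ]
 [  0.     418.1222 196.8389]
 [  0.       0.       1.    ]] [[ 0.008  -0.9903  0.1391  0.4458]
 [-1.     -0.0076  0.0033 -0.0523]
 [-0.0023 -0.1391 -0.9903  1.0429]
 [ 0.      0.      0.      1.    ]]
nut_mid 0.75 [188.1 335.1] [ 0.6037 -0.2374  0.076 ]
nut_mid 0.63 [260.2 146.1] [0.4333 0.198  0.076 ]
gear_mid 0.68 [251.2 158.4] [0.4543 0.1808 0.032 ]
gear_mid 0.32 [157.3 397.9] [ 0.6892 -0.4025  0.032 ]
laid_nut_mid 0.68 [190.4 120.2] [0.603  0.2842 0.02  ]
laid_block_mid 0.7 [244.8 306.1] [ 0.4726 -0.1745  0.024 ]
laid_gear_mid 0.58 [189.3 338.3] [
[... 214 characters left out ...]
258.3306]
 [  0.     357.2767 193.2052]
 [  0.       0.       1.    ]] [[-0.9992 -0.006   0.0404  0.5541]
 [-0.035   0.6345 -0.7721  0.6524]
 [-0.021  -0.7729 -0.6342  0.6663]
 [ 0.      0.      0.      1.    ]]
spacer_mid 0.61 [280.4 334.6] [0.4347 0.2248 0.1   ]
nut_mid 0.57 [292.5 332.6] [0.4372 0.2353 0.076 ]
block_mid 0.73 [298.3 326.2] [0.4475 0.2349 0.056 ]
gear_mid 0.9 [304.6 323.2] [0.451  0.2334 0.032 ]
laid_block_mid 0.58 [188.8 298.3] [ 0.4811 -0.1505  0.024 ]
laid_gear_mid 0.81 [170.5 255.1] [ 0.6091 -0.2449  0.02  ]
dish_floor 0.74 [236.5 279.7] [0.5358 0.019  0.004 ]
screwdriver 0.91 [221.  176.4] [ 0.8141 -0.0382  0.    ]
spray_can 0.75 [139.2 236.5] [ 0.6664 -0.2977  0.1   ]
```

View pics/top0.png

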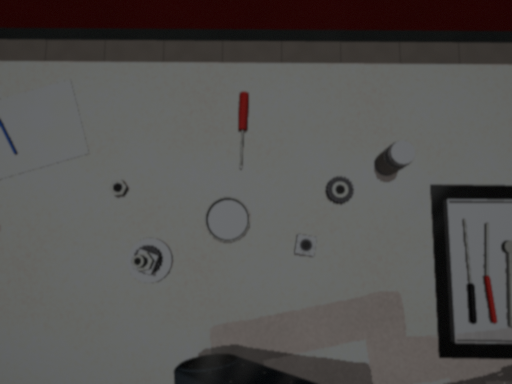

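View pics/side0.png

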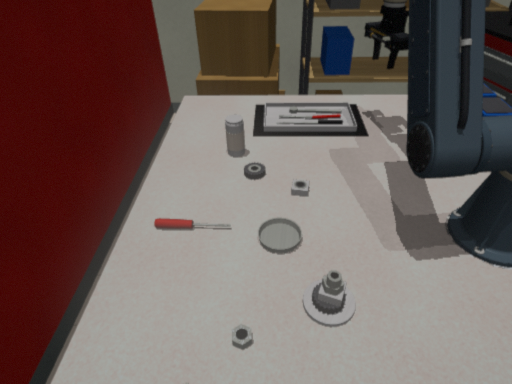

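```bash
cat > fit.py <<'E'
from h import *
from scipy.optimize import minimize
def pts(shape,p,z0,z1):
    x,y,a=p
    n,R={'hex':(6,.022),'sq':(4,.024*2**.5),'gear':(48,.034),'sp':(32,.014),'dish':(64,.056)}[shape]
    off={'hex':np.pi/6,'sq':np.pi/4}.get(shape,0)
    t=a+off+np.arange(n)*2*np.pi/n
    return np.array([[x+R*np.cos(i),y+R*np.sin(i),z] for z in(z0,z1) for i in t])
def sil(c,P,S=6,box=None):
    q=np.array([pix(c,p)[::-1] for p in P]); h=cv2.convexHull(((q-box)*S).astype(np.float32)).astype(np.int32)
    return h
def fit(views,shape,p0,z0,z1,S=8,W=80):
    # views: (cam,mask)
    data=[]
    for c,m in views:
        q=pix(c,[p0[0],p0[1],z1]); b=np.array([int(q[1])-W//2,int(q[0])-W//2])
        M=np.zeros((W,W),np.float32)
        for i in range(W):
            for j in range(W):
                r,cc=b[1]+i,b[0]+j
                if 0<=r<384 and 0<=cc<512: M[i,j]=m[r,cc]
        data.append((c,b,M))
    def f(p):
        e=0
        for c,b,M in data:
            im=np.zeros((W*S,W*S),np.uint8)
            q=np.array([pix(c,k)[::-1] for k in pts(shape,p,z0,z1)])
            h=cv2.convexHull(((q-b+.5)*S).astype(np.float32)).astype(np.int32)
            cv2.fillConvexPoly(im,h,255)
            r=cv2.resize(im,(W,W),interpolation=cv2.INTER_AREA)/255.
            e+=np.abs(r-M).sum()/max(M.sum(),1)
        return e
    best=None
    for a in ([0] if shape in('gear','sp','dish') else np.arange(0,1.6,.26)):
        s=np.array([[p0[0],p0[1],a]]+[[p0[0]+.006,p0[1],a],[p0[0],p0[1]+.006,a],[p0[0],p0[1],a+.2]])
        r=minimize(f,s[0],method='Nelder-Mead',options=dict(initial_simplex=s,xatol=1e-4,fatol=1e-4,maxiter=80))
        if best is None or r.fun<best.fun: best=r
    return best.x,best.fun
def masks(cam,label,near,z,c,tol=.04):
    for r in vision.outline_of(cam,label):
        w=world(c,r['point'],z)
        if np.hypot(*(w[:2]-near))<tol: return r['mask'],r['conf'],w
    return None
E
python3 - <<'E'
from fit import *
np.set_printoptions(precision=4,suppress=True)
J=[('laid_nut_mid','hex',(.603,.285),0,.02),('laid_block_mid','sq',(.475,-.175),0,.024),('laid_gear_mid','gear',(.61,-.256),0,.02),('dish_floor','dish',(.538,.02),0,.02)]
V={}
C={k:snap(k) for k in('top','side')}
for k,c in C.items():
    vision.camera(k)
    for l,s,n,a,b in J:
        m=masks(k,l,np.array(n),(a+b)/2,c)
        if m: V.setdefault(l,[]).append((k,m))
for l,s,n,a,b in J:
    for sel in (['top'],['side'],['top','side']):
        v=[(C[k],m[0]) for k,m in V.get(l,[]) if k in sel]
        if len(v)==len(sel): print(l,sel,*fit(v,s,n,a,b))
def crop(k,p,w):
    r,cc=map(int,pix(C[k],p)); return cv2.resize(C[k]['frame'][max(r-w,0):r+w,max(cc-w,0):cc+w,::-1],(380,290 if 0 else 290),interpolation=cv2.INTER_CUBIC)
g=lambda k:cv2.convertScaleAbs(crop(k,(.45,.215,.05),32),alpha=2.2 if k=='top' else 1.2)
cv2.imwrite('pics/m1.png',np.hstack([g('top'),g('side')]))
for k in C: print(k,pix(C[k],(.45,.215,.05)))
E
```

```text
laid_nut_mid ['top'] [0.6111 0.2921 0.0386] 0.06494057082292376
laid_nut_mid ['side'] [0.6132 0.2936 1.1643] 0.04997144488863507
laid_nut_mid ['top', 'side'] [0.6128 0.293  1.1574] 0.17150115359709878
laid_block_mid ['top'] [ 0.4744 -0.1729  1.416 ] 0.06377805201334613
laid_block_mid ['side'] [ 0.4758 -0.1739  1.4832] 0.2251778587541211
laid_block_mid ['top', 'side'] [ 0.4745 -0.1731 -0.1252] 0.3013226001253071
laid_gear_mid ['side'] [ 0.6115 -0.2572  0.1135] 0.10922875816993463
dish_floor ['top'] [0.5348 0.0185 0.1718] 0.100568248618568
dish_floor ['side'] [0.5364 0.0169 0.2497] 0.0725151599101179
dish_floor ['top', 'side'] [0.5353 0.0178 0.1061] 0.17679402207251987
top (np.float64(252.850838094791), np.float64(142.04907728178415))
side (np.float64(291.5512760818863), np.float64(323.56557141276556))
```

View pics/m1.png

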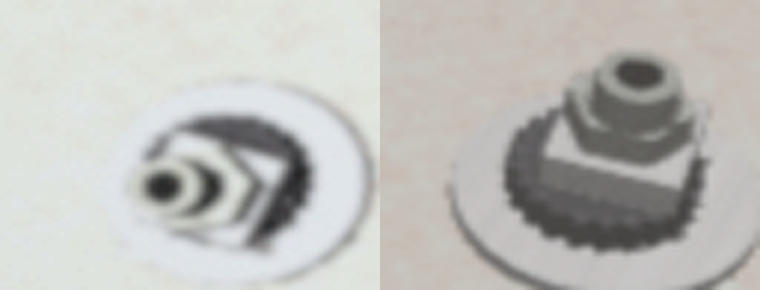

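```bash
cat > go.py <<'E'
import sys
from h import *
from scipy.spatial.transform import Rotation as R
def go(x,y,z,yaw=None,quiet=False):
    """yaw: world angle (deg) of closing line"""
    o=robot.get_obs(); r=R.from_quat(o['tool_rot']).as_matrix()
    d=np.array([x,y,z])-o['position']; s=r.T@d/.3
    cur=np.degrees(np.arctan2(r[1,1],r[0,1])); t=0
    if yaw is not None: t=-((yaw-cur+90)%180-90)/360
    print('t %.2f pos %s yaw %.1f q6 %.2f tilt %.4f F %s w %.4f'%(o['time'],o['position'].round(4),cur,o['q'][5],r[2,2]+1,o['ft_force'].round(1),o['grip_width']))
    print('shift/turn',np.append(s,t).round(4),'rows',max(np.linalg.norm(d)/.0417,abs(t)*360/7.16).round(1))
if __name__=='__main__': go(*map(float,sys.argv[1:]))
E
python3 - <<'E'
from fit import *
np.set_printoptions(precision=4,suppress=True)
C={k:snap(k) for k in('top','side')}
print('bore',world(C['top'],(261.3,137.6),.1),world(C['side'],(274.9,334.4),.1))
v=[]
for k in C:
    vision.camera(k)
    m=masks(k,'spacer_mid',np.array((.435,.22)),.088,C[k]); 
    if m: print(k,m[1],fit([(C[k],m[0])],'sp',(.435,.22),.076,.1))
E
python3 go.py .45 -.3 .25 90; python3 go.py .44 .21 .2 90
```

```text
bore [0.431  0.2106 0.1   ] [0.4334 0.2118 0.1   ]
top 0.45 (array([0.432 , 0.2124, 0.1953]), np.float64(0.09253034547152195))
side 0.61 (array([0.4335, 0.2123, 0.4838]), np.float64(0.09291365669074646))
t 2.00 pos [ 0.1798 -0.5985  0.2305] yaw -73.3 q6 -0.18 tilt 0.0000 F [ 0.3 -0.7 -0.7] w 0.0873
shift/turn [ 1.1488 -0.694  -0.0648  0.0464] rows 9.7
t 2.00 pos [ 0.1798 -0.5985  0.2305] yaw -73.3 q6 -0.18 tilt 0.0000 F [ 0.3 -0.7 -0.7] w 0.0873
shift/turn [ 1.6059 -2.3317  0.1019  0.0464] rows 20.4
```

```bash
python3 -m handwheel '[[0.9,-0.55,-0.05,0.046],[0.9,-0.55,-0.05,0.046],[0.9,-0.55,-0.05,0.046],[0.9,-0.55,-0.05,0.046],[0.9,-0.55,-0.05,0.046],[0.9,-0.55,-0.05,0.046],[0.9,-0.55,-0.05,0.046],[0.9,-0.55,-0.05,0.046],[0.9,-0.55,-0.05,0.046]]' 70 10; python3 go.py .4327 .212 .2 90
```

```text
time: 2.75
position: [0.3936, -0.3585, 0.246]
tool_rot: [1.0, 0.004, 0.001, -0.001]
ft_force: [-0.6, 1.0, -0.3]
grip_width: 0.0611
grip_force: 0.0
t 2.75 pos [ 0.3936 -0.3585  0.246 ] yaw -89.5 q6 0.61 tilt 0.0000 F [-0.6  1.  -0.3] w 0.0611
shift/turn [ 1.4590e-01 -1.9003e+00  1.5680e-01  1.3000e-03] rows 13.8
```

```bash
python3 -m handwheel '[[0.13,-0.95,0,0],[0.13,-0.95,0,0],[0.13,-0.95,0,0],[0.13,-0.95,0,0],[0.13,-0.95,0,0],[0.13,-0.95,0,0],[0.13,-0.95,0,0],[0.13,-0.95,0,0],[0.13,-0.95,0,0]]'; python3 go.py .4327 .212 .2 90
```

```text
time: 3.5
position: [0.4292, -0.0765, 0.2458]
tool_rot: [1.0, 0.004, 0.0, 0.0]
ft_force: [-0.1, -0.2, -0.5]
grip_width: 0.0608
grip_force: 0.0
t 3.50 pos [ 0.4292 -0.0765  0.2458] yaw -89.6 q6 1.13 tilt 0.0000 F [-0.1 -0.2 -0.5] w 0.0608
shift/turn [ 0.0186 -0.9617  0.1519  0.0011] rows 7.0
```

```bash
python3 -m handwheel '[[0.01,-0.96,0.15,0],[0.01,-0.96,0.15,0],[0.01,-0.96,0.15,0],[0.01,-0.96,0.15,0],[0.01,-0.96,0.15,0],[0.01,-0.96,0.15,0],[0.01,-0.96,0.15,0],[0.01,-0.96,0.15,0],[0.01,-0.96,0.15,0],[0.01,-0.96,0.15,0]]'; python3 go.py .4327 .212 .0865 90
```

```text
time: 4.33
position: [0.4322, 0.2089, 0.2004]
tool_rot: [1.0, 0.001, 0.0, 0.0]
ft_force: [0.2, 0.7, -0.4]
grip_width: 0.0607
grip_force: 0.0
t 4.33 pos [0.4322 0.2089 0.2004] yaw -89.9 q6 1.79 tilt 0.0000 F [ 0.2  0.7 -0.4] w 0.0607
shift/turn [ 1.500e-03 -1.050e-02  3.797e-01  3.000e-04] rows 2.7
```

```bash
python3 -m handwheel '[[0,-0.01,0.13,0],[0,-0.01,0.25,0],[0,-0.01,0.33,0],[0,-0.01,0.36,0],[0,-0.01,0.38,0],[0,-0.01,0.38,0],[0,-0.01,0.38,0]]'; python3 go.py .4327 .212 .0865 90
```

```text
time: 4.92
position: [0.4326, 0.2126, 0.0874]
tool_rot: [1.0, 0.001, 0.001, -0.0]
ft_force: [0.5, -0.6, -0.1]
grip_width: 0.0613
grip_force: 0.0
t 4.92 pos [0.4326 0.2126 0.0874] yaw -89.9 q6 1.79 tilt 0.0000 F [ 0.5 -0.6 -0.1] w 0.0613
shift/turn [0.0002 0.0019 0.0032 0.0002] rows 0.0
```

```bash
python3 -m handwheel '[[0,0,0,0],[0,0,0,0],[0,0,0,0],[0,0,0,0],[0,0,0,0],[0,0,0,0],[0,0,0,0],[0,0,0,0],[0,0,0,0],[0,0,0,0]]' 0 15
```

```text
time: 5.75
position: [0.4314, 0.2134, 0.0868]
tool_rot: [1.0, 0.001, 0.0, -0.0]
ft_force: [-0.6, -0.1, 4.6]
grip_width: 0.0278
grip_force: 15.0
```

```bash
python3 -m handwheel '[[0,0,-0.03,0],[0,0,-0.12,0],[0,0,-0.24,0],[0,0,-0.33,0],[0,0,-0.33,0],[0,0,-0.33,0]]'; python3 go.py .5353 .0178 .2 90
```

```text
time: 6.25
position: [0.4322, 0.2135, 0.1872]
tool_rot: [1.0, 0.001, 0.002, -0.0]
ft_force: [0.4, 0.4, -1.1]
grip_width: 0.0274
grip_force: 15.0
t 6.25 pos [0.4322 0.2135 0.1872] yaw -89.8 q6 1.79 tilt 0.0000 F [ 0.4  0.4 -1.1] w 0.0274
shift/turn [ 3.419e-01  6.532e-01 -4.190e-02  4.000e-04] rows 5.3
```

```bash
python3 -m handwheel '[[0.34,0.65,0,0],[0.34,0.65,0,0],[0.34,0.65,0,0],[0.34,0.65,0,0],[0.34,0.65,0,0],[0.34,0.65,0,0],[0.34,0.65,0,0],[0.34,0.65,0,0],[0.34,0.65,0,0]]'; python3 go.py .5353 .0178 .016 90
python3 - <<'E'
from h import *
c=snap('side'); r,cc=map(int,pix(c,(.535,.018,.15)))
cv2.imwrite('pics/s1.png',cv2.resize(c['frame'][max(r-70,0):r+90,cc-100:cc+100,::-1],None,fx=3,fy=3))
E
```

```text
time: 7.0
position: [0.5319, 0.0197, 0.1843]
tool_rot: [1.0, 0.002, -0.002, -0.001]
ft_force: [-0.9, 0.2, -0.5]
grip_width: 0.0277
grip_force: 15.0
t 7.00 pos [0.5319 0.0197 0.1843] yaw -89.8 q6 1.39 tilt 0.0000 F [-0.9  0.2 -0.5] w 0.0277
shift/turn [1.370e-02 7.000e-03 5.609e-01 5.000e-04] rows 4.0
```

View pics/s1.png

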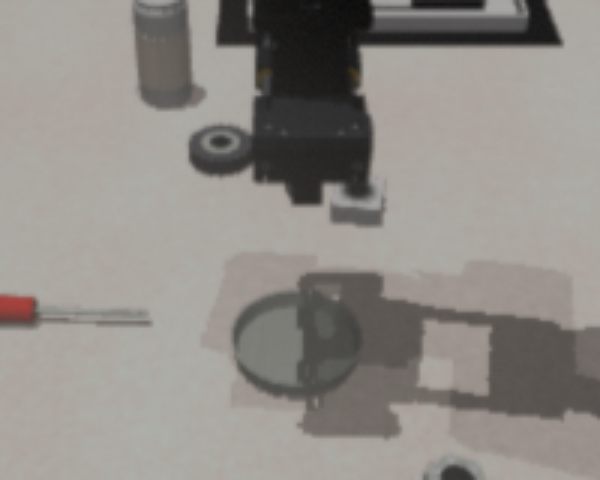

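Side view: the gripper is above the dish (centre at crop 298,342) and the near finger hides the held spacer; its width reading confirms the grip.

```bash
python3 -m handwheel '[[0.01,0.007,0.13,0],[0.01,0.007,0.27,0],[0.01,0.007,0.4,0],[0.01,0.007,0.5,0],[0.01,0.007,0.54,0],[0.01,0.007,0.55,0],[0.01,0.007,0.55,0],[0.01,0.007,0.55,0],[0.01,0.007,0.55,0]]'; python3 go.py .5353 .0178 .0148 90
```

```text
time: 7.8
position: [0.5378, 0.0169, 0.022]
tool_rot: [1.0, 0.002, 0.001, 0.0]
ft_force: [0.2, 0.1, -1.2]
grip_width: 0.0273
grip_force: 15.0
t 7.80 pos [0.5378 0.0169 0.022 ] yaw -89.8 q6 1.39 tilt 0.0000 F [ 0.2  0.1 -1.2] w 0.0273
shift/turn [-0.0086 -0.0031  0.0239  0.0006] rows 0.2
```

```bash
for i in 1; do python3 -m handwheel '[[0,0,0.003,0],[0,0,0.007,0],[0,0,0.01,0],[0,0,0.01,0]]'; python3 -m handwheel '[[0,0,0.002,0],[0,0,0.004,0],[0,0,0.004,0],[0,0,0.004,0]]'; done
```

```text
time: 8.13
position: [0.5371, 0.0163, 0.0179]
tool_rot: [1.0, 0.001, 0.0, 0.0]
ft_force: [0.1, -0.2, 0.5]
grip_width: 0.0278
grip_force: 15.0
time: 8.47
position: [0.5368, 0.0164, 0.0163]
tool_rot: [1.0, 0.001, -0.0, -0.0]
ft_force: [0.1, -0.2, -0.2]
grip_width: 0.0275
grip_force: 15.0
```

```bash
python3 -m handwheel '[[0,0,0.002,0],[0,0,0.003,0],[0,0,0.003,0],[0,0,0.003,0]]'; python3 -m handwheel '[[0,0,0.001,0],[0,0,0.002,0],[0,0,0.002,0],[0,0,0.002,0]]'
```

```text
time: 8.8
position: [0.5369, 0.0165, 0.0154]
tool_rot: [1.0, 0.001, -0.0, -0.0]
ft_force: [0.3, -0.8, -0.4]
grip_width: 0.0278
grip_force: 15.0
time: 9.13
position: [0.5369, 0.0165, 0.0148]
tool_rot: [1.0, 0.001, -0.0, -0.0]
ft_force: [0.2, -0.6, 0.0]
grip_width: 0.0279
grip_force: 15.0
```

```bash
python3 -m handwheel '[[0,0,0.001,0],[0,0,0.003,0],[0,0,0.003,0],[0,0,0.003,0]]'; python3 -m handwheel '[[0,0,0.001,0],[0,0,0.003,0],[0,0,0.003,0],[0,0,0.003,0]]'
```

```text
time: 9.47
position: [0.5369, 0.0165, 0.0148]
tool_rot: [1.0, 0.001, 0.0, 0.0]
ft_force: [-0.5, -0.4, 6.7]
grip_width: 0.0279
grip_force: 15.0
time: 9.8
position: [0.5369, 0.0165, 0.0147]
tool_rot: [1.0, 0.001, 0.0, 0.0]
ft_force: [-2.1, -0.0, 12.8]
grip_width: 0.0276
grip_force: 15.0
```

```bash
python3 -m handwheel '[[0,0,-0.006,0],[0,0,-0.006,0],[0,0,-0.006,0],[0,0,-0.006,0],[0,0,-0.006,0],[0,0,-0.006,0]]' 52; python3 -m handwheel '[[0,0,-0.05,0],[0,0,-0.15,0],[0,0,-0.28,0],[0,0,-0.42,0],[0,0,-0.55,0],[0,0,-0.55,0],[0,0,-0.55,0]]'
cat > stack.py <<'E'
import sys
from fit import *
lab,shape,z0,z1=sys.argv[1],sys.argv[2],float(sys.argv[3]),float(sys.argv[4]); near=np.array([float(sys.argv[5]),float(sys.argv[6])])
C={}; out=[]
v=[]
for k in('top','side'):
    C[k]=snap(k); m=masks(k,lab,near,(z0+z1)/2,C[k])
    if m is None: print(k,'none'); continue
    v.append((C[k],m[0])); p,e=fit(v[-1:],shape,near,z0,z1); print(k,round(m[1],2),p.round(4),'deg',np.degrees(p[2]).round(1),round(e,3))
if len(v)==2:
    p,e=fit(v,shape,near,z0,z1); print('both',p.round(4),'deg',np.degrees(p[2]).round(1),round(e,3))
ims=[]
for k in C:
    r,c=map(int,pix(C[k],(*near,z1))); w=26
    im=cv2.resize(C[k]['frame'][r-w:r+w,c-w:c+w,::-1],(390,390),interpolation=cv2.INTER_CUBIC)
    ims.append(cv2.convertScaleAbs(im,alpha=2.2 if k=='top' else 1.2)); print(k,'crop origin r,c',r-w,c-w,'scale 7.5')
cv2.imwrite('pics/'+lab+'.png',np.hstack(ims))
E
python3 stack.py nut_mid hex .056 .076 .435 .214
```

```text
time: 10.3
position: [0.5368, 0.0165, 0.0145]
tool_rot: [1.0, 0.001, -0.0, -0.0]
ft_force: [0.3, -0.2, 0.1]
grip_width: 0.0447
grip_force: 0.0
time: 10.88
position: [0.5386, 0.0162, 0.1823]
tool_rot: [1.0, 0.001, 0.003, 0.001]
ft_force: [-0.2, -0.6, -0.2]
grip_width: 0.0453
grip_force: 0.0
top none
side 0.74 [0.4334 0.2067 0.1758] deg 10.1 0.066
top crop origin r,c 233 113 scale 7.5
side crop origin r,c 257 306 scale 7.5
```

View pics/nut_mid.png

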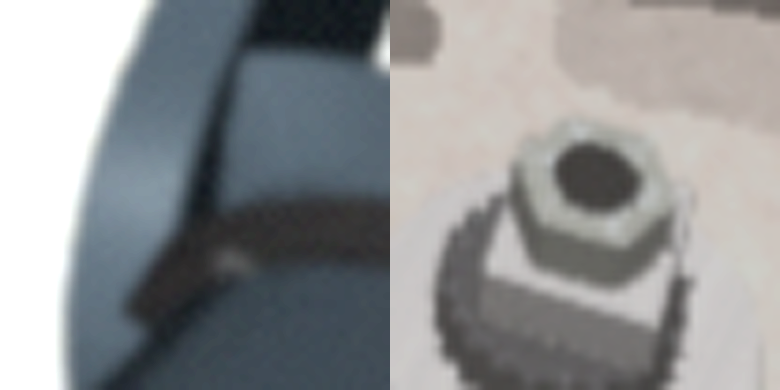

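Top: forearm hides the stack. Side: nut with bore at about pixel (row 280.7, col 333.6), sitting on the block.

```bash
python3 - <<'E'
from h import *
c=snap('side'); print(world(c,(280.7,333.6),.076))
E
python3 go.py .4328 .207 .2 70
```

```text
[0.43175693 0.20742978 0.076     ]
t 11.13 pos [0.5355 0.0166 0.1779] yaw -89.8 q6 1.39 tilt 0.0000 F [-0.6  0.1  1.9] w 0.0453
shift/turn [-0.3409 -0.6355 -0.0717  0.056 ] rows 5.2
```

```bash
python3 -m handwheel '[[-0.342,-0.635,0,0.056],[-0.342,-0.635,0,0.056],[-0.342,-0.635,0,0.056],[-0.342,-0.635,0,0.056],[-0.342,-0.635,0,0.056],[-0.342,-0.635,0,0.056],[-0.342,-0.635,0,0.056],[-0.342,-0.635,0,0.056],[-0.342,-0.635,0,0.056],[-0.342,-0.635,0,0.056]]' 72; python3 go.py .4326 .207 .0665 70
```

```text
time: 11.97
position: [0.4345, 0.2057, 0.1794]
tool_rot: [0.985, -0.175, -0.0, 0.0]
ft_force: [-0.6, 0.2, 1.1]
grip_width: 0.0626
grip_force: 0.0
t 11.97 pos [0.4345 0.2057 0.1794] yaw -110.1 q6 2.13 tilt 0.0000 F [-0.6  0.2  1.1] w 0.0626
shift/turn [-7.500e-03 -2.100e-03  3.762e-01 -3.000e-04] rows 2.7
```

```bash
python3 -m handwheel '[[0,0,0.13,0],[0,0,0.25,0],[0,0,0.32,0],[-0.003,0,0.355,0],[-0.003,0,0.37,0],[-0.003,0,0.37,0],[-0.003,0,0.37,0],[-0.003,0,0.37,0]]'; python3 go.py .4326 .207 .0665 70
```

```text
time: 12.63
position: [0.434, 0.2068, 0.0697]
tool_rot: [0.985, -0.174, 0.001, -0.0]
ft_force: [1.1, -0.2, -0.6]
grip_width: 0.0627
grip_force: 0.0
t 12.63 pos [0.434  0.2068 0.0697] yaw -110.0 q6 2.13 tilt 0.0000 F [ 1.1 -0.2 -0.6] w 0.0627
shift/turn [-0.0048  0.001   0.0106 -0.0001] rows 0.1
```

```bash
python3 -m handwheel '[[-0.004,0,0.009,0],[-0.004,0,0.009,0],[-0.004,0,0.009,0],[-0.004,0,0.009,0]]'; python3 -m handwheel '[[0,0,0,0],[0,0,0,0],[0,0,0,0],[0,0,0,0],[0,0,0,0],[0,0,0,0],[0,0,0,0],[0,0,0,0]]' 0 20;  python3 go.py .4326 .207 .0665 70
```

```text
time: 12.97
position: [0.4319, 0.2075, 0.0665]
tool_rot: [0.985, -0.174, 0.0, -0.0]
ft_force: [-0.2, -0.3, -0.4]
grip_width: 0.0627
grip_force: 0.0
time: 13.63
position: [0.4318, 0.2074, 0.0661]
tool_rot: [0.985, -0.174, -0.0, 0.0]
ft_force: [-0.9, -0.6, 0.0]
grip_width: 0.0378
grip_force: 19.9
t 13.63 pos [0.4318 0.2074 0.0661] yaw -110.0 q6 2.13 tilt 0.0000 F [-0.9 -0.6  0. ] w 0.0378
shift/turn [ 0.0031  0.0003 -0.0012 -0.    ] rows 0.0
```

```bash
python3 -m handwheel '[[0,0,-0.03,0],[0,0,-0.12,0],[0,0,-0.24,0],[0,0,-0.3,0],[0,0,-0.3,0]]'; python3 go.py .6116 .2935 .15 90
```

```text
time: 14.05
position: [0.4344, 0.2081, 0.1603]
tool_rot: [0.985, -0.174, 0.004, -0.002]
ft_force: [-0.1, -1.1, -0.3]
grip_width: 0.0375
grip_force: 19.9
t 14.05 pos [0.4344 0.2081 0.1603] yaw -110.0 q6 2.13 tilt 0.0000 F [-0.1 -1.1 -0.3] w 0.0375
shift/turn [ 0.4574 -0.4691  0.04   -0.0555] rows 4.7
```

```bash
python3 -m handwheel '[[0.457,-0.469,0.02,0],[0.457,-0.469,0.02,0],[0.457,-0.469,0.02,0],[0.457,-0.469,0.02,0],[0.457,-0.469,0.02,0],[0.457,-0.469,0.02,0],[0.457,-0.469,0.02,0],[0.457,-0.469,0.02,0]]'; python3 go.py .6116 .2935 .036 70
```

```text
time: 14.72
position: [0.6067, 0.2921, 0.1484]
tool_rot: [0.985, -0.174, -0.002, 0.001]
ft_force: [-0.0, -1.1, -0.8]
grip_width: 0.0375
grip_force: 19.9
t 14.72 pos [0.6067 0.2921 0.1484] yaw -110.0 q6 2.20 tilt 0.0000 F [-0.  -1.1 -0.8] w 0.0375
shift/turn [ 0.0152 -0.011   0.3745  0.    ] rows 2.7
```

```bash
python3 -m handwheel '[[0.005,-0.003,0.1,0],[0.01,-0.006,0.2,0],[0.01,-0.006,0.28,0],[0.01,-0.006,0.32,0],[0.01,-0.006,0.34,0],[0.01,-0.006,0.34,0],[0.01,-0.006,0.34,0],[0.01,-0.006,0.34,0]]'; python3 go.py .6116 .2935 .0335 70
```

```text
time: 15.38
position: [0.6133, 0.2937, 0.05]
tool_rot: [0.985, -0.174, 0.001, -0.001]
ft_force: [-0.3, -1.0, -1.5]
grip_width: 0.038
grip_force: 19.9
t 15.38 pos [0.6133 0.2937 0.05  ] yaw -110.0 q6 2.20 tilt 0.0000 F [-0.3 -1.  -1.5] w 0.0380
shift/turn [-0.0053  0.0028  0.055   0.    ] rows 0.4
```

```bash
python3 -m handwheel '[[-0.003,0.002,0.02,0],[-0.004,0.002,0.04,0],[-0.004,0.002,0.05,0],[-0.004,0.002,0.05,0],[-0.004,0.002,0.05,0]]'; python3 go.py .6116 .2935 .0305 70
```

```text
time: 15.8
position: [0.6105, 0.2932, 0.0327]
tool_rot: [0.985, -0.174, -0.0, 0.0]
ft_force: [-0.2, -1.1, -0.4]
grip_width: 0.0379
grip_force: 19.9
t 15.80 pos [0.6105 0.2932 0.0327] yaw -110.0 q6 2.20 tilt 0.0000 F [-0.2 -1.1 -0.4] w 0.0379
shift/turn [ 0.0029 -0.0023  0.0074 -0.    ] rows 0.1
```

```bash
python3 -m handwheel '[[0.003,-0.002,0.002,0],[0.003,-0.002,0.005,0],[0.003,-0.002,0.005,0],[0.003,-0.002,0.005,0]]';python3 -m handwheel '[[0,0,0.001,0],[0,0,0.002,0],[0,0,0.002,0],[0,0,0.002,0]]';  python3 go.py .6116 .2935 .0305 70
```

```text
time: 16.13
position: [0.612, 0.2935, 0.0317]
tool_rot: [0.985, -0.174, 0.0, -0.0]
ft_force: [0.4, 0.7, -0.7]
grip_width: 0.038
grip_force: 19.9
time: 16.47
position: [0.6119, 0.2935, 0.0311]
tool_rot: [0.985, -0.174, 0.0, 0.0]
ft_force: [0.2, -0.8, -1.9]
grip_width: 0.0376
grip_force: 19.9
t 16.47 pos [0.6119 0.2935 0.0311] yaw -110.0 q6 2.20 tilt 0.0000 F [ 0.2 -0.8 -1.9] w 0.0376
shift/turn [-0.0009  0.0003  0.0019  0.    ] rows 0.0
```

```bash
python3 -m handwheel '[[0,0,0.001,0],[0,0,0.003,0],[0,0,0.003,0],[0,0,0.003,0]]';python3 -m handwheel '[[0,0,0.001,0],[0,0,0.002,0],[0,0,0.002,0],[0,0,0.002,0]]'
```

```text
time: 16.8
position: [0.612, 0.2935, 0.0302]
tool_rot: [0.985, -0.174, 0.0, -0.0]
ft_force: [0.3, 1.2, -1.2]
grip_width: 0.0377
grip_force: 19.9
time: 17.13
position: [0.612, 0.2935, 0.0302]
tool_rot: [0.985, -0.174, 0.0, -0.0]
ft_force: [-0.8, -0.3, 4.5]
grip_width: 0.0378
grip_force: 19.9
```

```bash
python3 -m handwheel '[[0,0,-0.003,0],[0,0,-0.003,0],[0,0,-0.003,0],[0,0,-0.003,0],[0,0,-0.003,0],[0,0,-0.003,0]]' 70; python3 -m handwheel '[[0,0,-0.03,0],[0,0,-0.12,0],[0,0,-0.25,0],[0,0,-0.38,0],[0,0,-0.5,0],[0,0.1,-0.55,0]]'; python3 go.py .5 -.1 .2 90
```

```text
time: 17.63
position: [0.6118, 0.2934, 0.0302]
tool_rot: [0.985, -0.174, -0.0, 0.0]
ft_force: [-0.5, 0.4, -0.4]
grip_width: 0.0602
grip_force: 0.0
time: 18.13
position: [0.6065, 0.2699, 0.2026]
tool_rot: [0.985, -0.172, 0.007, -0.004]
ft_force: [0.9, -0.4, 1.2]
grip_width: 0.0608
grip_force: 0.0
t 18.13 pos [0.6065 0.2699 0.2026] yaw -109.8 q6 2.16 tilt 0.0001 F [ 0.9 -0.4  1.2] w 0.0608
shift/turn [ 0.0835  1.2805 -0.0041 -0.055 ] rows 9.2
```

```bash
python3 -m handwheel '[[0.06,1,0,-0.055],[0.06,1,0,-0.055],[0.06,1,0,-0.055],[0.06,1,0,-0.055],[0.06,1,0,-0.055],[0.06,1,0,-0.055],[0.06,1,0,-0.055],[0.06,1,0,-0.055]]'; python3 -m handwheel '[[0,0.4,0,0],[0,0.4,0,0],[0,0.4,0,0],[0,0.4,0,0]]'; python3 stack.py block_mid sq .032 .056 .435 .21
python3 - <<'E'
from fit import *
# laid nut pair: crop
ims=[]
for k in('top','side'):
    c=snap(k)
    r,cc=map(int,pix(c,(.612,.293,.03))); w=20
    im=cv2.resize(c['frame'][r-w:r+w,cc-w:cc+w,::-1],(390,390),interpolation=cv2.INTER_CUBIC)
    for z0,z1,col,dx in((0,.02,(0,0,255),0),(.02,.04,(0,255,0),0)):
        pass
    ims.append(cv2.convertScaleAbs(im,alpha=2.2 if k=='top' else 1.2))
cv2.imwrite('pics/nutpair.png',np.vstack([np.hstack(ims)]))
a=cv2.imread('pics/block_mid.png'); b=cv2.imread('pics/nutpair.png'); 
cv2.imwrite('pics/bn.png',cv2.resize(np.vstack([a,b]),(600,600)))
E
```

```text
time: 18.8
position: [0.5145, -0.0276, 0.1962]
tool_rot: [1.0, -0.004, -0.0, 0.001]
ft_force: [-0.5, 0.4, 0.2]
grip_width: 0.0607
grip_force: 0.0
time: 19.13
position: [0.5174, -0.1496, 0.1966]
tool_rot: [1.0, -0.005, 0.002, 0.002]
ft_force: [1.0, -0.0, 0.2]
grip_width: 0.0605
grip_force: 0.0
top 0.77 [0.4305 0.2061 1.2284] deg 70.4 0.075
side 0.85 [0.4321 0.2081 1.1884] deg 68.1 0.053
both [0.4313 0.2072 1.1982] deg 68.7 0.161
top crop origin r,c 233 117 scale 7.5
side crop origin r,c 261 305 scale 7.5
```

View pics/bn.png

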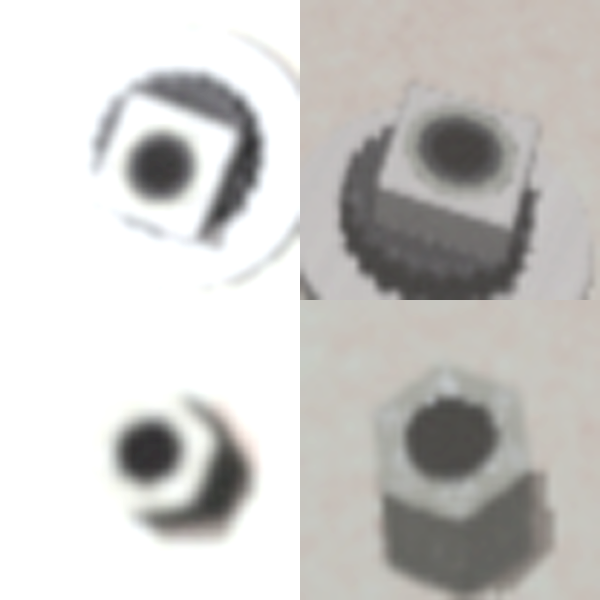

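Block top visible in both views, turned about 69°; the nut pair looks well aligned and flat.

```bash
python3 go.py .4313 .2072 .16 69
```

```text
t 19.43 pos [ 0.5153 -0.1411  0.1955] yaw -90.1 q6 1.10 tilt 0.0000 F [ 0.1 -0.1 -0.7] w 0.0611
shift/turn [-0.2817 -1.1604  0.1193  0.0581] rows 8.6
```

```bash
python3 -m handwheel '[[-0.24,-0.99,0.0,0.0581],[-0.24,-0.99,0.0,0.0581],[-0.24,-0.99,0.0,0.0581],[-0.24,-0.99,0.0,0.0581],[-0.24,-0.99,0.0,0.0581],[-0.24,-0.99,0.0,0.0581],[-0.24,-0.99,0.0,0.0581],[-0.24,-0.99,0.0,0.0581]]' 78; python3 go.py .4313 .2072 .13 69
```

```text
time: 20.1
position: [0.4415, 0.1593, 0.1956]
tool_rot: [0.984, -0.181, -0.001, -0.0]
ft_force: [0.8, 0.3, 0.1]
grip_width: 0.0678
grip_force: 0.0
t 20.10 pos [0.4415 0.1593 0.1956] yaw -110.8 q6 2.04 tilt 0.0000 F [0.8 0.3 0.1] w 0.0678
shift/turn [-0.0881 -0.137   0.2189  0.0005] rows 2.0
```

```bash
python3 -m handwheel '[[-0.06,-0.11,0.1,0],[-0.08,-0.13,0.2,0],[-0.08,-0.13,0.22,0],[-0.08,-0.13,0.22,0],[-0.08,-0.13,0.22,0],[-0.08,-0.13,0.22,0]]'; python3 go.py .4313 .2072 .044 69
```

```text
time: 20.6
position: [0.4373, 0.1993, 0.1306]
tool_rot: [0.983, -0.183, 0.001, -0.0]
ft_force: [0.3, -0.1, 0.0]
grip_width: 0.0677
grip_force: 0.0
t 20.60 pos [0.4373 0.1993 0.1306] yaw -111.1 q6 2.13 tilt 0.0000 F [ 0.3 -0.1  0. ] w 0.0677
shift/turn [-0.0289 -0.017   0.2887 -0.0004] rows 2.1
```

```bash
python3 -m handwheel '[[-0.02,-0.015,0.0,0],[-0.028,-0.017,0.05,0],[-0.028,-0.017,0.15,0],[-0.028,-0.017,0.23,0],[-0.028,-0.017,0.265,0],[-0.028,-0.017,0.265,0],[-0.028,-0.017,0.265,0],[-0.028,-0.017,0.265,0]]'; python3 go.py .4313 .2072 .0425 69
```

```text
time: 21.27
position: [0.4313, 0.2073, 0.0512]
tool_rot: [0.983, -0.184, 0.001, -0.001]
ft_force: [-0.4, 0.1, 0.3]
grip_width: 0.0676
grip_force: 0.0
t 21.27 pos [0.4313 0.2073 0.0512] yaw -111.2 q6 2.15 tilt 0.0000 F [-0.4  0.1  0.3] w 0.0676
shift/turn [-0.0001  0.0004  0.0289 -0.0004] rows 0.2
```

```bash
python3 -m handwheel '[[0,0,0.02,0],[0,0,0.027,0],[0,0,0.027,0],[0,0,0.027,0],[0,0,0.027,0]]'; python3 -m handwheel '[[0,0,0,0],[0,0,0,0],[0,0,0,0],[0,0,0,0],[0,0,0,0],[0,0,0,0],[0,0,0,0]]' 0 20; python3 go.py .4313 .2072 .0425 69
```

```text
time: 21.68
position: [0.4303, 0.2073, 0.0421]
tool_rot: [0.983, -0.183, 0.0, -0.0]
ft_force: [0.5, -0.2, 0.1]
grip_width: 0.0678
grip_force: 0.0
time: 22.27
position: [0.4303, 0.2073, 0.0419]
tool_rot: [0.983, -0.183, 0.0, -0.0]
ft_force: [-0.0, 0.1, 0.2]
grip_width: 0.048
grip_force: 20.0
t 22.27 pos [0.4303 0.2073 0.0419] yaw -111.1 q6 2.15 tilt 0.0000 F [-0.   0.1  0.2] w 0.0480
shift/turn [ 0.0033 -0.0008 -0.002  -0.0003] rows 0.0
```

```bash
python3 -m handwheel '[[0,0,-0.03,0],[0,0,-0.12,0],[0,0,-0.25,0],[0,0,-0.35,0],[0,0,-0.35,0]]'; python3 go.py .474 -.1733 .16 83
```

```text
time: 22.68
position: [0.4336, 0.2082, 0.1522]
tool_rot: [0.983, -0.183, 0.005, -0.002]
ft_force: [1.8, 0.0, -1.6]
grip_width: 0.0474
grip_force: 20.0
t 22.68 pos [0.4336 0.2082 0.1522] yaw -111.1 q6 2.15 tilt 0.0001 F [ 1.8  0.  -1.6] w 0.0474
shift/turn [ 0.5836  1.1377 -0.0276 -0.0392] rows 9.2
```

```bash
python3 -m handwheel '[[0.5,0.97,0,-0.039],[0.5,0.97,0,-0.039],[0.5,0.97,0,-0.039],[0.5,0.97,0,-0.039],[0.5,0.97,0,-0.039],[0.5,0.97,0,-0.039],[0.5,0.97,0,-0.039],[0.5,0.97,0,-0.039],[0.5,0.97,0,-0.039]]'; python3 go.py .474 -.1733 .16 83
```

```text
time: 23.43
position: [0.4676, -0.1251, 0.147]
tool_rot: [0.998, -0.064, 0.002, 0.002]
ft_force: [0.3, -0.9, -0.2]
grip_width: 0.0478
grip_force: 20.0
t 23.43 pos [ 0.4676 -0.1251  0.147 ] yaw -97.4 q6 1.21 tilt 0.0000 F [ 0.3 -0.9 -0.2] w 0.0478
shift/turn [ 0.042   0.1567 -0.0426 -0.0011] rows 1.2
```

```bash
python3 -m handwheel '[[0.035,0.15,0,0],[0.035,0.15,0,0],[0.035,0.15,0.0,0],[0.035,0.15,0.06,0],[0.035,0.15,0.1,0],[0.035,0.15,0.1,0],[0.035,0.15,0.1,0]]'; python3 go.py .474 -.1733 .045 83
```

```text
time: 24.02
position: [0.469, -0.1623, 0.1162]
tool_rot: [0.998, -0.061, -0.002, -0.001]
ft_force: [-0.1, -0.0, -2.1]
grip_width: 0.0478
grip_force: 20.0
t 24.02 pos [ 0.469  -0.1623  0.1162] yaw -97.0 q6 1.13 tilt 0.0000 F [-0.1 -0.  -2.1] w 0.0478
shift/turn [ 0.0217  0.0347  0.2373 -0.    ] rows 1.7
```

```bash
python3 -m handwheel '[[0.02,0.033,0,0],[0.02,0.033,0.08,0],[0.02,0.033,0.17,0],[0.02,0.033,0.22,0],[0.02,0.033,0.22,0],[0.02,0.033,0.22,0],[0.02,0.033,0.22,0]]'; python3 go.py .474 -.1733 .037 83
```

```text
time: 24.6
position: [0.4761, -0.1754, 0.052]
tool_rot: [0.998, -0.062, 0.001, 0.001]
ft_force: [0.7, 0.1, -1.4]
grip_width: 0.0478
grip_force: 20.0
t 24.60 pos [ 0.4761 -0.1754  0.052 ] yaw -97.1 q6 1.12 tilt 0.0000 F [ 0.7  0.1 -1.4] w 0.0478
shift/turn [-0.0079 -0.0063  0.0499 -0.0002] rows 0.4
```

```bash
python3 -m handwheel '[[-0.006,-0.005,0.01,0],[-0.006,-0.005,0.03,0],[-0.006,-0.005,0.045,0],[-0.006,-0.005,0.045,0],[-0.006,-0.005,0.045,0]]'; python3 go.py .474 -.1733 .0345 83
```

```text
time: 25.02
position: [0.4732, -0.1729, 0.0372]
tool_rot: [0.998, -0.062, -0.0, -0.0]
ft_force: [0.5, -0.0, -1.9]
grip_width: 0.0481
grip_force: 20.0
t 25.02 pos [ 0.4732 -0.1729  0.0372] yaw -97.1 q6 1.12 tilt 0.0000 F [ 0.5 -0.  -1.9] w 0.0481
shift/turn [ 0.003   0.001   0.0089 -0.0002] rows 0.1
```

```bash
python3 -m handwheel '[[0.003,0.001,0.003,0],[0.003,0.001,0.007,0],[0.003,0.001,0.007,0],[0.003,0.001,0.007,0]]'; python3 -m handwheel '[[0,0,0.001,0],[0,0,0.003,0],[0,0,0.003,0],[0,0,0.003,0]]'; python3 go.py .474 -.1733 .0345 83
```

```text
time: 25.35
position: [0.4742, -0.1735, 0.0352]
tool_rot: [0.998, -0.062, -0.0, -0.0]
ft_force: [-0.2, 0.2, -1.4]
grip_width: 0.0482
grip_force: 20.0
time: 25.68
position: [0.4741, -0.1734, 0.0343]
tool_rot: [0.998, -0.062, -0.0, -0.0]
ft_force: [0.3, -0.5, -1.7]
grip_width: 0.0475
grip_force: 20.0
t 25.68 pos [ 0.4741 -0.1734  0.0343] yaw -97.1 q6 1.12 tilt 0.0000 F [ 0.3 -0.5 -1.7] w 0.0475
shift/turn [-0.0005 -0.0002 -0.0006 -0.0002] rows 0.0
```

```bash
python3 -m handwheel '[[0,0,0.001,0],[0,0,0.002,0],[0,0,0.002,0],[0,0,0.002,0]]'; python3 -m handwheel '[[0,0,0.001,0],[0,0,0.002,0],[0,0,0.002,0],[0,0,0.002,0]]'
```

```text
time: 26.02
position: [0.4742, -0.1735, 0.0339]
tool_rot: [0.998, -0.062, 0.0, 0.0]
ft_force: [-0.5, -0.5, 0.7]
grip_width: 0.048
grip_force: 20.0
time: 26.35
position: [0.4742, -0.1734, 0.0339]
tool_rot: [0.998, -0.062, 0.0, 0.0]
ft_force: [-0.8, 1.3, 6.2]
grip_width: 0.0477
grip_force: 20.0
```

```bash
python3 -m handwheel '[[0,0,-0.003,0],[0,0,-0.003,0],[0,0,-0.003,0],[0,0,-0.003,0],[0,0,-0.003,0],[0,0,-0.003,0]]' 75; python3 -m handwheel '[[0,0,-0.03,0],[0,0,-0.12,0],[0,0,-0.25,0],[0,0,-0.38,0],[0,0,-0.5,0],[0,0,-0.5,0]]'; python3 stack.py gear_mid gear .012 .032 .436 .213; python3 go.py .436 .213 .16 83
```

```text
time: 26.85
position: [0.4741, -0.1734, 0.0339]
tool_rot: [0.998, -0.062, -0.0, -0.0]
ft_force: [-0.0, -0.6, -0.0]
grip_width: 0.0651
grip_force: 0.0
time: 27.35
position: [0.4781, -0.1757, 0.1912]
tool_rot: [0.998, -0.062, 0.007, 0.004]
ft_force: [0.7, -1.2, 0.4]
grip_width: 0.0649
grip_force: 0.0
top 0.67 [0.4366 0.208  0.0849] deg 4.9 0.064
side 0.58 [0.4366 0.2089 0.187 ] deg 10.7 0.074
both [0.4366 0.2085 0.1504] deg 8.6 0.142
top crop origin r,c 232 118 scale 7.5
side crop origin r,c 270 303 scale 7.5
t 27.55 pos [ 0.4733 -0.1729  0.1836] yaw -97.1 q6 1.12 tilt 0.0000 F [ 0.  -0.3 -0. ] w 0.0654
shift/turn [-2.817e-01 -1.261e+00  8.000e-02 -2.000e-04] rows 9.3
```

View pics/gear_mid.png

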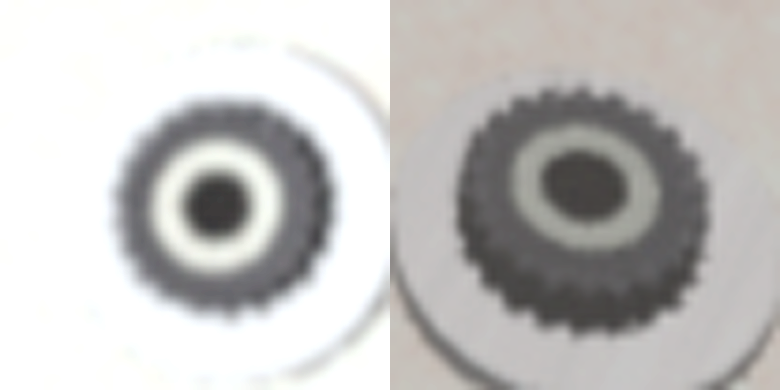

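Gear now uncovered: bore top at pixel (259.3,146.9) in top view, (294.7,329) in side view.

```bash
python3 - <<'E'
from fit import *
ct,cs=snap('top'),snap('side')
print(world(ct,(259.3,146.9),.032),world(cs,(294.7,329),.032))
C=snap('top')
for l in('laid_gear_mid','gear_mid'):
  for r in vision.outline_of('top',l):
    w=world(C,r['point'],.01)
    if abs(w[1]+.256)<.05 and r['mask'].sum(): print(l,r['conf'],w,r['mask'].sum(),fit([(C,r['mask'])],'gear',(.611,-.257),0,.02))
E
python3 -m handwheel '[[-0.22,-0.99,0,-0],[-0.22,-0.99,0,-0],[-0.22,-0.99,0,-0],[-0.22,-0.99,0,-0],[-0.22,-0.99,0,-0],[-0.22,-0.99,0,-0],[-0.22,-0.99,0,-0],[-0.22,-0.99,0,-0],[-0.22,-0.99,0,-0]]' 100; python3 go.py .4366 .2085 .12 90
```

```text
[0.43487863 0.20753748 0.032     ] [0.43657485 0.20970714 0.032     ]
laid_gear_mid 0.67 [ 0.62219271 -0.2666824   0.01      ] 475 (array([ 0.61255885, -0.25999984,  0.24803116]), np.float64(0.34573374613003094))
time: 28.55
position: [0.444, 0.1325, 0.1834]
tool_rot: [0.998, -0.059, -0.001, -0.0]
ft_force: [0.2, -0.1, -0.3]
grip_width: 0.0867
grip_force: 0.0
t 28.55 pos [0.444  0.1325 0.1834] yaw -96.8 q6 1.74 tilt 0.0000 F [ 0.2 -0.1 -0.3] w 0.0867
shift/turn [-0.0538 -0.2486  0.2115 -0.0188] rows 2.4
```

```bash
python3 -m handwheel '[[-0.05,-0.245,0.05,0],[-0.05,-0.245,0.1,0],[-0.05,-0.245,0.17,0],[-0.05,-0.245,0.2,0],[-0.05,-0.245,0.2,0],[-0.05,-0.245,0.2,0]]'; python3 go.py .4366 .2085 .04 83
python3 - <<'E'
from fit import *
C=snap('top','top5.png')
for l,s,p,a,b in(('laid_gear_mid','gear',(.611,-.257),0,.02),('block_mid','sq',(.4745,-.173),.0,.048),('laid_block_mid','sq',(.4745,-.173),.0,.048),('laid_nut_mid','hex',(.612,.293),0,.04)):
  for r in vision.outline_of('top',l):
    w=world(C,r['point'],b*.7); print(l,r['conf'],w[:2],r['mask'].sum())
    if np.hypot(w[0]-p[0],w[1]-p[1])<.03: print('  ',*fit([(C,r['mask'])],s,p,a,b))
c=C['frame'][:,:,::-1]
def cr(p,w=24):
    r,cc=map(int,pix(C,p)); return cv2.resize(c[r-w:r+w,cc-w:cc+w],(390,390),interpolation=cv2.INTER_CUBIC)
cv2.imwrite('pics/t5.png',cv2.convertScaleAbs(np.hstack([cr((.4745,-.173,.03)),cr((.611,-.257,.02))]),alpha=1.8))
print(pix(C,(.4745,-.173,.03)),pix(C,(.611,-.257,.02)))
E
```

```text
time: 29.05
position: [0.4395, 0.203, 0.1236]
tool_rot: [0.998, -0.062, -0.001, 0.0]
ft_force: [1.0, -0.2, 0.3]
grip_width: 0.087
grip_force: 0.0
t 29.05 pos [0.4395 0.203  0.1236] yaw -97.2 q6 1.90 tilt 0.0000 F [ 1.  -0.2  0.3] w 0.0870
shift/turn [-0.0114 -0.0172  0.2786 -0.0005] rows 2.0
laid_gear_mid 0.65 [ 0.61687779 -0.25479647] 593
   [ 0.6110832  -0.25950682  0.14398219] 0.07117018814271071
block_mid 0.78 [ 0.4736966  -0.16549495] 431
   [ 0.47478424 -0.17383011  1.44795455] 0.08187980528638371
laid_nut_mid 0.63 [0.59988143 0.27015767] 30
   [0.60304064 0.27347782 0.63419964] 8.803921568627452
(np.float64(243.9293202150583), np.float64(305.7482043651317)) (np.float64(188.85546855800007), np.float64(338.70623303147727))
```

View pics/t5.png

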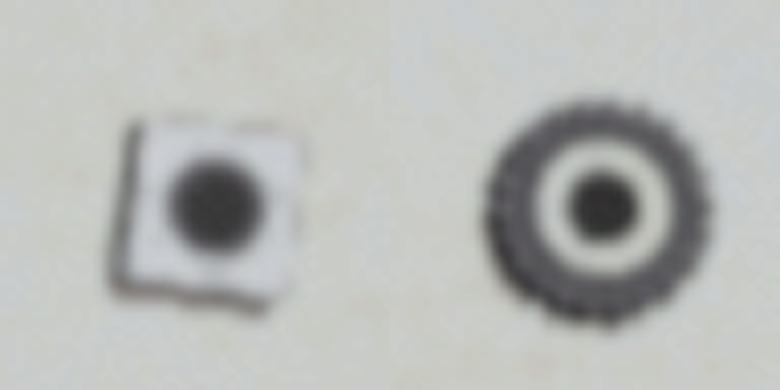

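Block pair sits squarely; twin gear bore at about (189.0,339.7) in the top view.

```bash
python3 -m handwheel '[[-0.008,-0.014,0.05,0],[-0.008,-0.014,0.15,0],[-0.008,-0.014,0.22,0],[-0.008,-0.014,0.26,0],[-0.008,-0.014,0.26,0],[-0.008,-0.014,0.26,0],[-0.008,-0.014,0.26,0]]'; python3 go.py .4366 .2085 .0225 83
```

```text
time: 29.88
position: [0.4384, 0.2087, 0.047]
tool_rot: [0.998, -0.062, 0.001, -0.0]
ft_force: [-0.2, 0.1, 0.2]
grip_width: 0.0872
grip_force: 0.0
t 29.88 pos [0.4384 0.2087 0.047 ] yaw -97.1 q6 1.91 tilt 0.0000 F [-0.2  0.1  0.2] w 0.0872
shift/turn [-0.0061  0.0014  0.0816 -0.0003] rows 0.6
```

```bash
python3 -m handwheel '[[-0.004,0.001,0.03,0],[-0.004,0.001,0.05,0],[-0.004,0.001,0.07,0],[-0.004,0.001,0.075,0],[-0.004,0.001,0.075,0],[-0.004,0.001,0.075,0]]'; python3 go.py .4366 .2085 .0225 83
```

```text
time: 30.38
position: [0.4362, 0.2085, 0.0234]
tool_rot: [0.998, -0.062, -0.0, 0.0]
ft_force: [-0.4, 0.3, -0.1]
grip_width: 0.087
grip_force: 0.0
t 30.38 pos [0.4362 0.2085 0.0234] yaw -97.1 q6 1.91 tilt 0.0000 F [-0.4  0.3 -0.1] w 0.0870
shift/turn [ 0.0012  0.      0.0029 -0.0002] rows 0.0
```

```bash
python3 -m handwheel '[[0.001,0,0.002,0],[0.001,0,0.002,0],[0.001,0,0.002,0],[0.001,0,0.002,0],[0.001,0,0.002,0],[0.001,0,0.002,0],[0.001,0,0.002,0],[0.001,0,0.002,0]]' 0 40; python3 go.py .4366 .2085 .0225 83;  python3 -m handwheel '[[0,0,-0.03,0],[0,0,-0.1,0],[0,0,-0.2,0],[0,0,-0.3,0],[0,0,-0.4,0],[0,0,-0.45,0],[0,0,-0.45,0]]'; python3 go.py .6113 -.2583 .17 27
```

```text
time: 31.05
position: [0.4368, 0.2086, 0.0231]
tool_rot: [0.998, -0.062, 0.0, -0.0]
ft_force: [0.1, 0.6, 1.0]
grip_width: 0.0673
grip_force: 40.0
t 31.05 pos [0.4368 0.2086 0.0231] yaw -97.1 q6 1.91 tilt 0.0000 F [0.1 0.6 1. ] w 0.0673
shift/turn [-0.0007  0.0004  0.002  -0.0002] rows 0.0
time: 31.63
position: [0.4383, 0.2089, 0.1613]
tool_rot: [0.998, -0.062, 0.003, -0.001]
ft_force: [0.8, 0.6, -3.9]
grip_width: 0.0671
grip_force: 40.0
t 31.63 pos [0.4383 0.2089 0.1613] yaw -97.1 q6 1.91 tilt 0.0000 F [ 0.8  0.6 -3.9] w 0.0671
shift/turn [ 0.764   1.4746 -0.0273  0.1554] rows 11.9
```

```bash
python3 -m handwheel '[[0.5,0.97,0,0.155],[0.5,0.97,0,0.155],[0.5,0.97,0,0.155],[0.5,0.97,0,0.155],[0.5,0.97,0,0.155],[0.5,0.97,0,0.155],[0.5,0.97,0,0.155],[0.5,0.97,0,0.155],[0.5,0.97,0,0.155]]'; python3 go.py .6113 -.2583 .17 27
```

```text
time: 32.38
position: [0.553, -0.1064, 0.1568]
tool_rot: [0.851, -0.525, 0.003, 0.001]
ft_force: [0.5, -0.4, -3.5]
grip_width: 0.0671
grip_force: 40.0
t 32.38 pos [ 0.553  -0.1064  0.1568] yaw -153.4 q6 2.29 tilt 0.0000 F [ 0.5 -0.4 -3.5] w 0.0671
shift/turn [ 0.5401  0.0534 -0.0407 -0.001 ] rows 3.9
```

```bash
python3 -m handwheel '[[0.53,0.05,0,0],[0.53,0.05,0,0],[0.53,0.05,0,0],[0.53,0.05,0,0],[0.53,0.05,0,0],[0.53,0.05,0.0,0],[0.53,0.05,0.0,0]]'; python3 go.py .6113 -.2583 .045 27
python3 - <<'E'
from h import *
c=snap('side'); cv2.imwrite('pics/s6.png',cv2.resize(c['frame'][80:230,180:380,::-1],None,fx=3.5,fy=3.5,interpolation=cv2.INTER_CUBIC))
E
```

```text
time: 32.97
position: [0.6067, -0.2458, 0.1555]
tool_rot: [0.853, -0.522, -0.003, -0.0]
ft_force: [-0.5, 0.8, -4.8]
grip_width: 0.0671
grip_force: 40.0
t 32.97 pos [ 0.6067 -0.2458  0.1555] yaw -152.9 q6 2.11 tilt 0.0000 F [-0.5  0.8 -4.8] w 0.0671
shift/turn [4.620e-02 4.500e-03 3.681e-01 3.000e-04] rows 2.7
```

View pics/s6.png

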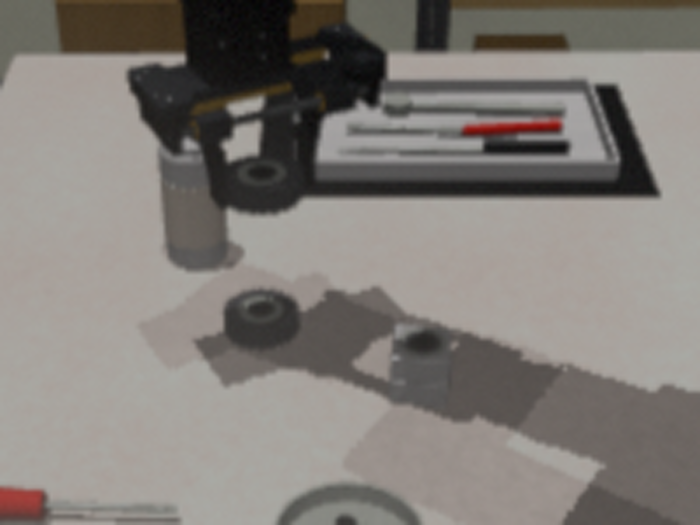

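Side view: the gear is held level above its twin (crop 262,318), with the body turned away from the can.

```bash
python3 -m handwheel '[[0.03,0.003,0.02,0],[0.04,0.004,0.1,0],[0.04,0.004,0.18,0],[0.04,0.004,0.26,0],[0.04,0.004,0.3,0],[0.04,0.004,0.32,0],[0.04,0.004,0.32,0],[0.04,0.004,0.32,0],[0.04,0.004,0.32,0]]'; python3 go.py .6113 -.2583 .035 27
```

```text
time: 33.77
position: [0.6144, -0.2589, 0.0635]
tool_rot: [0.853, -0.521, 0.002, 0.0]
ft_force: [0.1, 0.8, -3.5]
grip_width: 0.0674
grip_force: 40.0
t 33.77 pos [ 0.6144 -0.2589  0.0635] yaw -152.9 q6 2.10 tilt 0.0000 F [ 0.1  0.8 -3.5] w 0.0674
shift/turn [-0.0068  0.0085  0.095   0.0004] rows 0.7
```

```bash
python3 -m handwheel '[[-0.003,0.004,0.03,0],[-0.003,0.004,0.06,0],[-0.003,0.004,0.08,0],[-0.003,0.004,0.085,0],[-0.003,0.004,0.085,0],[-0.003,0.004,0.085,0],[-0.003,0.004,0.085,0]]'; python3 go.py .6113 -.2583 .032 27
```

```text
time: 34.35
position: [0.612, -0.2583, 0.0366]
tool_rot: [0.853, -0.522, 0.0, 0.0]
ft_force: [-0.2, -0.7, -3.6]
grip_width: 0.0674
grip_force: 40.0
t 34.35 pos [ 0.612  -0.2583  0.0366] yaw -152.9 q6 2.10 tilt 0.0000 F [-0.2 -0.7 -3.6] w 0.0674
shift/turn [-0.001   0.002   0.0153  0.0003] rows 0.1
```

```bash
python3 -m handwheel '[[-0.001,0.002,0.004,0],[-0.001,0.002,0.008,0],[-0.001,0.002,0.012,0],[-0.001,0.002,0.012,0],[-0.001,0.002,0.012,0]]';  python3 -m handwheel '[[0,0,0.001,0],[0,0,0.003,0],[0,0,0.003,0],[0,0,0.003,0]]'; python3 go.py .6113 -.2583 .0311 27
```

```text
time: 34.77
position: [0.611, -0.258, 0.0328]
tool_rot: [0.853, -0.522, -0.0, -0.0]
ft_force: [0.1, -0.5, -4.3]
grip_width: 0.0673
grip_force: 40.0
time: 35.1
position: [0.611, -0.2581, 0.0319]
tool_rot: [0.853, -0.522, -0.0, -0.0]
ft_force: [1.1, 0.9, -3.0]
grip_width: 0.0673
grip_force: 40.0
t 35.10 pos [ 0.611  -0.2581  0.0319] yaw -152.9 q6 2.10 tilt 0.0000 F [ 1.1  0.9 -3. ] w 0.0673
shift/turn [ 0.0011 -0.0005  0.0028  0.0003] rows 0.0
```

```bash
python3 -m handwheel '[[0,0,0.001,0],[0,0,0.003,0],[0,0,0.003,0],[0,0,0.003,0]]';  python3 -m handwheel '[[0,0,0.001,0],[0,0,0.002,0],[0,0,0.002,0],[0,0,0.002,0]]'
```

```text
time: 35.43
position: [0.6111, -0.2581, 0.0312]
tool_rot: [0.853, -0.522, 0.0, -0.0]
ft_force: [-0.0, 0.2, -2.3]
grip_width: 0.0673
grip_force: 40.0
time: 35.77
position: [0.6111, -0.2582, 0.0312]
tool_rot: [0.853, -0.522, 0.0, 0.0]
ft_force: [-2.0, 1.1, 3.3]
grip_width: 0.0672
grip_force: 40.0
```

Contact; release, raise, move back.

```bash
python3 -m handwheel '[[0,0,-0.002,0],[0,0,-0.002,0],[0,0,-0.002,0],[0,0,-0.002,0],[0,0,-0.002,0],[0,0,-0.002,0]]' 100; python3 -m handwheel '[[0,0,-0.03,0],[0,0,-0.12,0],[0,0,-0.25,0],[0,0,-0.38,0],[0,0,-0.5,0],[0,0,-0.6,0],[0,0,-0.6,0]]'; python3 go.py .44 -.02 .25 60
```

```text
time: 36.27
position: [0.6111, -0.2582, 0.031]
tool_rot: [0.853, -0.522, 0.0, -0.0]
ft_force: [-0.4, -0.2, 0.5]
grip_width: 0.0865
grip_force: 0.0
time: 36.85
position: [0.615, -0.2604, 0.2201]
tool_rot: [0.853, -0.521, 0.008, 0.0]
ft_force: [0.8, 0.2, 1.2]
grip_width: 0.0872
grip_force: 0.0
t 36.85 pos [ 0.615  -0.2604  0.2201] yaw -152.9 q6 2.10 tilt 0.0001 F [0.8 0.2 1.2] w 0.0872
shift/turn [-0.9778  0.1529 -0.1146 -0.0913] rows 7.2
```

```bash
python3 -m handwheel '[[-0.97,0,0,0],[-0.97,0,0,0],[-0.97,0,0,0],[-0.97,0,0,0],[-0.97,0,0,0],[-0.97,0,0,0],[-0.97,0,0,0],[-0.97,0,0,0]]'; python3 -m handwheel '[[-0.4,0,0,0],[-0.4,0,0,0],[-0.4,0,0,0],[-0.4,0,0,0],[-0.4,0,0,0],[-0.4,0,0,0]]'
python3 - <<'E'
from fit import *
rows=[]
for k in('top','side'):
    C=snap(k,k+'9.png'); row=[]
    for l,s,p,a,b,h in(('gear_mid','gear',(.611,-.258),0,.04,.03),('block_mid','sq',(.4745,-.173),0,.048,.035),('nut_mid','hex',(.612,.293),0,.04,.03),('spacer_mid','sp',(.5365,.0165),.004,.028,.02),('spray_can','',(.67,-.38),0,.1,.065),('screwdriver','',(.81,-.01),0,.01,0)):
        r_,c_=map(int,pix(C,(p[0],p[1],b*.7))); w=22
        if s: row.append(cv2.resize(cv2.convertScaleAbs(C['frame'][r_-w:r_+w,c_-w:c_+w,::-1],alpha=2 if k=='top' else 1.2),(200,200),interpolation=cv2.INTER_CUBIC))
        for r in vision.outline_of(k,l):
            wd=world(C,r['point'],h)
            if np.hypot(wd[0]-p[0],wd[1]-p[1])<.05: print(k,l,round(r['conf'],2),np.round(r['point'],1),*(fit([(C,r['mask'])],s,p,a,b) if s else ())) ; break
    rows.append(np.hstack(row))
cv2.imwrite('pics/fin.png',np.vstack(rows))
E
```

```text
time: 37.52
position: [0.4719, 0.007, 0.2107]
tool_rot: [0.854, -0.519, -0.004, 0.0]
ft_force: [-1.7, 0.1, -0.3]
grip_width: 0.0872
grip_force: 0.0
time: 38.02
position: [0.4244, 0.1075, 0.2114]
tool_rot: [0.853, -0.521, 0.001, -0.0]
ft_force: [1.0, 0.1, -0.3]
grip_width: 0.0874
grip_force: 0.0
top gear_mid 0.68 [187.1 339.9] [ 0.61183478 -0.25831956 -0.07116792] 0.2390911920323685
top block_mid 0.65 [244.4 302.1] [ 0.47453046 -0.17483805 -0.10645336] 0.14432340837569596
top nut_mid 0.63 [186.1 115.8] [0.612506   0.29280707 1.60431924] 0.33409682457053613
top spacer_mid 0.68 [218.3 228.1] [0.53857877 0.01494158 0.08540675] 0.6389355742296918
top spray_can 0.95 [158.4 397.9]
top screwdriver 0.83 [111.2 241.2]
side gear_mid 0.88 [165.7 253.9] [ 0.61345522 -0.28389864  0.63894089] 0.4805583250249252
side block_mid 0.58 [184.5 295.4] [ 0.47890547 -0.18779561  1.50145002] 1.7996565049377415
side nut_mid 0.69 [334.4 242.8] [0.61461071 0.28298834 1.25165866] 0.3394688508314718
side spacer_mid 0.5 [234.2 280.5] [ 0.53948646  0.0186135  -0.08236644] 0.2332536266539136
side spray_can 0.61 [136.2 237.8]
side screwdriver 0.65 [224.5 177.8]
```

View pics/fin.png

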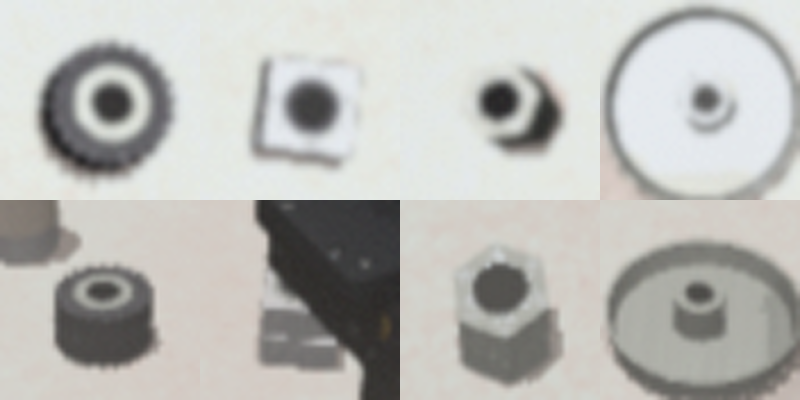

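Every piece stands flat on its twin, and the spacer stands upright in the dish at about (218,228) in the top view.

```bash
python3 -c "from rig import job; print(job.hand_in())"
```

```text
the job is handed in; nothing more can be done
None
```

I took the stack apart from the top down and handed the job in: spacer upright in the dish; nut, block and gear each flat on its twin and centred to within a millimetre or two as far as the cameras show; everything released; can and screwdriver not touched.

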